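# Sort loose cells and a cell holder into the sample trays

## Task

Clear the mixed parts in front of the robot into the three grey trays: each tray has a fixed sample in its narrow far pocket, and every loose part goes into the large bay of the tray whose sample is of its own kind. The two thick and the two slim cells must end standing upright on the bay floor, and the black two-hole holder lying flat on it. Leave the orange meter and the reel of strip where they are.

Things in the scene. Friction and masses are not known exactly. Their poses are not given: they have to be found in the camera images.
- large_a: Thick round battery cell, 32 mm diameter, 70 mm tall, about 140 g, teal wrap with a steel disc on top, standing upright on the bench; origin at the centre of its underside, z up along the cell
- large_b: A second, identical thick round battery cell, 32 mm diameter, 70 mm tall, about 140 g, teal wrap with a steel disc on top, standing upright on the bench; origin at the centre of its underside, z up along the cell
- slim_a: A slim round battery cell, 18 mm diameter, 65 mm tall, about 45 g, the same teal wrap and steel disc, standing upright on the bench; origin at the centre of its underside, z up along the cell
- slim_b: A second, identical slim round battery cell, 18 mm diameter, 65 mm tall, about 45 g, the same teal wrap and steel disc, standing upright on the bench; origin at the centre of its underside, z up along the cell
- holder: black plastic cell holder: a block 54 mm (x) by 30 mm (y) by 18 mm high with two round 19 mm through holes side by side along x, about 30 g, lying flat on the bench; origin at the centre of its underside, z up
- tray_large: fixed low grey tray, alike but for the sample. Origin under the bay's centre, z up. Bay 90 mm (x) by 120 mm (y) inside, centred on the origin; floor 4 mm above the bench, walls 4 mm thick, top 20 mm high. Past its +x wall (away from the robot), at x = 68 mm, is a narrow pocket with the fixed sample: a thick cell (32 x 70 mm) lying along y, top 36 mm up. For both thick cells.
- tray_slim: fixed low grey tray, alike but for the sample. Origin under the bay's centre, z up. Bay 90 mm (x) by 120 mm (y) inside, centred on the origin; floor 4 mm above the bench, walls 4 mm thick, top 20 mm high. Past its +x wall (away from the robot), at x = 68 mm, is a narrow pocket with the fixed sample: a slim cell (18 x 65 mm) lying along y, top 22 mm up. For both slim cells.
- tray_holder: fixed low grey tray, alike but for the sample. Origin under the bay's centre, z up. Bay 90 mm (x) by 120 mm (y) inside, centred on the origin; floor 4 mm above the bench, walls 4 mm thick, top 20 mm high. Past its +x wall (away from the robot), at x = 68 mm, is a narrow pocket with the fixed sample: a two-hole holder, length along y, top 22 mm up. For the loose holder.
- spool: bystander, loose: reel of steel strip lying flat, 84 mm diameter, 22 mm high, white flanges; origin at the centre of its underside. Not to be moved.
- meter: bystander, loose: orange hand-held meter lying on its back, 150 mm (x) by 75 mm (y), 43 mm high at its selector; origin at the centre of its underside. Not to be moved.

How it is judged (in metres and radians):
At the end, for the whole second after the job is handed in: Each part is at rest in the bay of its own kind's tray, upright or flat within 0.15 rad, underside under 10 mm above the bench, centre near the bay centre in x, y: thick cells within 34, 49 mm, slim 41, 56, holder 40, 55 (x of large_a in the frame of tray_large between -0.034 and 0.034 m and y of large_a in the frame of tray_large between -0.049 and 0.049 m and z of each of large_a, large_b in the frame of tray_large below 0.01 m and angle between each of large_a, large_b, slim_a, slim_b, holder's own z axis and vertical below 0.15 rad and linear speed of each of large_a, large_b, slim_a, slim_b, holder below 0.02 m/s and angular speed of each of large_a, large_b, slim_a, slim_b, holder below 0.3 rad/s and x of large_b in the frame of tray_large between -0.034 and 0.034 m and y of large_b in the frame of tray_large between -0.049 and 0.049 m and x of slim_a in the frame of tray_slim between -0.041 and 0.041 m and y of slim_a in the frame of tray_slim between -0.056 and 0.056 m and z of each of slim_a, slim_b in the frame of tray_slim below 0.01 m and x of slim_b in the frame of tray_slim between -0.041 and 0.041 m and y of slim_b in the frame of tray_slim between -0.056 and 0.056 m and x of holder in the frame of tray_holder between -0.04 and 0.04 m and y of holder in the frame of tray_holder between -0.055 and 0.055 m and z of holder in the frame of tray_holder below 0.01 m); the robot touches nothing.
It fails at once if the reel of strip is moved by more than 30 mm (distance of spool from where it was at the start of the episode above 0.03 m).
It fails at once if the orange meter is moved by more than 30 mm (distance of meter from where it was at the start of the episode above 0.03 m).
It also fails if it takes over 109 s, if anything falls off the work surface, if the arm or the gripper's body presses on something with over 40 N, if the wrist force passes 120 N, or if a joint passes its speed limit or range.

## Robot

A 6-joint arm with a two-finger parallel gripper is mounted at the origin on the work surface. World frame = base frame: x ahead of the robot, y to its left, z up, the work surface at z = 0. Lengths are in mm, angles in degrees, forces in N, time in s.
With the tool pointing down it reaches from about 350 to 775 mm from the base axis. Payload 7.3 kg.
Tool frame: the origin (TCP) lies at the very end of the fingers, on their centre line; the grasp point (between the pads) lies 19 mm behind it; z points along the fingers, y is the line along which they close (so a half turn about z gives the same grasp; the last joint's range is limited). The gripper opens to 92 mm and grips with 3 to 60 N. Pads are 19 mm wide; open, the fingers measure 130 mm over their backs; the gripper's body (75 mm by 190 mm) begins 47 mm behind the grasp point.
Start: joints at [59.588, 19.595, 87.324, -0, 73.075, -8.365], TCP at [197.059, 486.634, 226.741] pointing down, gripper open.
Joint ranges: [-145.02, 145.02], [-44.19, 115.74], [2.07, 154.8], [-57.11, 237.11], [16.16, 152.29], [-177.93, 177.93]. Speed limits (degrees/s): [147.25, 147.25, 180, 180, 180, 180].

## Interface

Orientations are given as a 3x3 rotation matrix whose columns are the frame's x, y, z axes.
In Python, from cell import ctrl, command_gripper, cams gives the robot as it stands. Calls block until the motion is done:
- ctrl.goto(position, orientation): joint-space move of the TCP to a pose.
- ctrl.move_linear(position, ori=None, rate=150, contact_N=None): straight line of the TCP; ori=None keeps the orientation; rate is the mean speed in mm/s. With contact_N (N) it stops when the force on the tool has changed by that much, and returns True; else False.
- ctrl.move_joints(angles): joint-space move.
- command_gripper(opening, effort=None): finger opening in mm; effort is the grip in N (None keeps the last); returns when the fingers have stopped.
- ctrl.hold(seconds).
- ctrl.inverse_kinematics(position, orientation): joint angles nearest the present ones, or None.
- ctrl.read_state(): the state.
- cams.read_camera(name): name is "side" or "top" or "wrist"; returns the picture (400x640x3 uint8, red, green, blue); there is no depth.
- cams.get_calibration(name): a dict with "camera_matrix" (3x3 intrinsics, pixels), "rvec" (rotation vector, rad) and "tvec" (3), from world to camera coordinates, as OpenCV has them; the wrist camera has in their place "T_tool_cam" (4x4, takes a point from camera to tool coordinates, whose origin is the TCP and whose axes are the flange's). Camera axes: x right, y down, z forward; pixel columns grow to the right and rows downward; lengths in mm; the calibration is good to about 2 mm. A picture is of the moment at which its call begins: read the wrist's pose just before it. get_calibration takes no time and is no camera call.
A pose or a line that the arm cannot do raises ctrl.Unreachable and nothing moves.
- ctrl.sign_off(): hands the job in; it is judged then, once.
The state is a dict: "time": time; "q": joint angles; "qd": joint speeds; "joint_torque": joint torques, N m; "eef_pos": TCP position; "orientation": TCP orientation; "ft_force": force on the tool from outside, world axes, zero at the start; "moment": the same for the moment, N m; "finger_gap": finger opening in mm; "gripper_force": force on a finger pad.
Only numpy, scipy, OpenCV 4.12 (cv2) and the standard library are available. Lean on these libraries where they do the work, as an engineer would, in place of code of your own. Each camera call takes 0.05 s, during which the arm holds its last target. There are 200 camera calls.

## Working session

There is one attempt and no reset: what is moved stays moved. The work goes in short steps, each a Python script; the robot and the scene stay as the last script left them, time stands still between calls to the robot, and variables do not carry over. Pictures are saved under pics/ and viewed, at most 14 in all, crops included, and the job is handed in when it is done.

```bash
ls; mkdir -p pics; python3 - <<'E'
from cell import ctrl, command_gripper, cams
import cv2
for n in ("top","side"):
    im=cams.read_camera(n); cv2.imwrite(f"pics/{n}0.png",im[:,:,::-1]); print(n,cams.get_calibration(n))
print(cams.get_calibration("wrist")); print(ctrl.read_state())
E
```

```text
pics
top {'camera_matrix': array([[439.82386949,   0.        , 314.92013983],
       [  0.        , 439.82386949, 198.08717401],
       [  0.        ,   0.        ,   1.        ]]), 'rvec': array([ 2.20036467, -2.16492184,  0.06591403]), 'tvec': array([7.78703247e-01, 4.84599433e+02, 1.14947051e+03])}
side {'camera_matrix': array([[370.64838331,   0.        , 315.41905277],
       [  0.        , 370.64838331, 198.99638598],
       [  0.        ,   0.        ,   1.        ]]), 'rvec': array([ 2.15043483, -0.72198272,  0.35941061]), 'tvec': array([-386.65375057,  218.72634261,  772.55926979])}
{'camera_matrix': array([[296.54112544,   0.        , 320.71262906],
       [  0.        , 296.54112544, 200.33978497],
       [  0.        ,   0.        ,   1.        ]]), 'T_tool_cam': array([[-2.28838276e-04, -9.69975206e-01, -2.43203717e-01,
         6.45599117e+01],
       [ 9.99999965e-01, -1.89047125e-04, -1.86951272e-04,
        -2.71483847e-01],
       [ 1.35361135e-04, -2.43203751e-01,  9.69975215e-01,
        -1.57931805e+02],
       [ 0.00000000e+00,  0.00000000e+00,  0.00000000e+00,
         1.00000000e+00]])}
{'time': 0.1, 'q': array([ 5.95865564e+01,  1.96320631e+01,  8.73698993e+01, -1.05114680e-03,
        7.30761373e+01, -8.36537935e+00]), 'qd': array([ 0.00522869, -0.19493994, -0.08622503,  0.01934662,  0.00565363,
        0.06459018]), 'joint_torque': array([ 9.30532478e-04, -4.32010782e+01, -2.44692099e+01,  7.18964869e-02,
        5.25132869e-02, -2.80782945e-05]), 'eef_pos': array([196.88047304, 486.30100274, 226.12924158]), 'orientation': array([[-9.26871227e-01,  3.75378839e-01, -6.74912430e-04],
       [ 3.75379403e-01,  9.26870488e-01, -1.18441271e-03],
       [ 1.80952947e-04, -1.35114628e-03, -9.99999071e-01]]), 'ft_force': array([-0.11022801,  0.19111927,  0.62950062]), 'moment': array([ 0.02523252,  0.00259539, -0.01573951]), 'gripper_force': 0.0, 'finger_gap': 91.90352907387992}
```

View pics/top0.png

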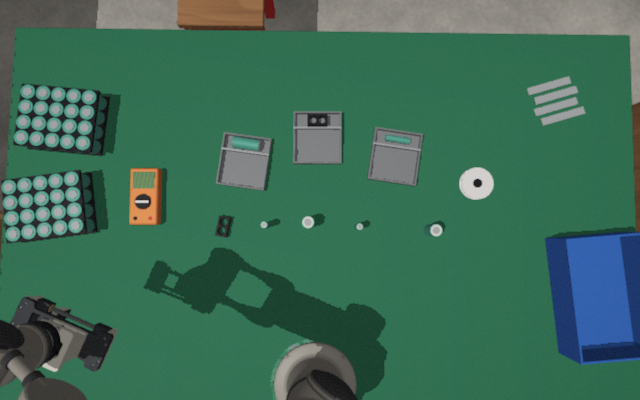

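View pics/side0.png

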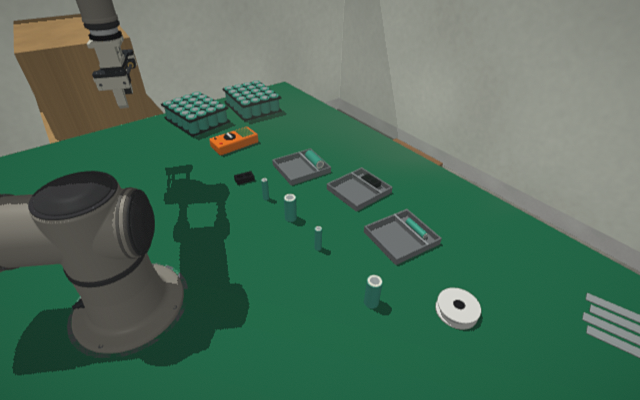

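The top view shows the holder at (224,226), the slim cells at (264,225) and (360,227), and the thick cells at (308,222) and (436,230). The trays are large at (246,161), holder at (318,137) and slim at (397,156). The meter is at (145,197) and the reel at (477,183). Next I'll take coarse positions, then one wider wrist view.

```bash
cat > h.py <<'E'
from cell import ctrl, command_gripper, cams
import cv2, numpy as np
def ext(name, st=None):
    c=cams.get_calibration(name); K=c["camera_matrix"]
    if name=="wrist":
        T=np.eye(4); T[:3,:3]=st["orientation"]; T[:3,3]=st["eef_pos"]
        W=T@c["T_tool_cam"]; return K,W[:3,:3],W[:3,3]
    R=cv2.Rodrigues(c["rvec"])[0]; return K,R.T,-R.T@c["tvec"]
def ray(E,uv,z):
    K,R,o=E; uv=np.atleast_2d(np.asarray(uv,float))
    d=(R@np.linalg.inv(K)@np.c_[uv,np.ones(len(uv))].T).T
    return o+d*((z-o[2])/d[:,2])[:,None]
def proj(E,p):
    K,R,o=E; q=K@R.T@(np.asarray(p,float)-o); return q[:2]/q[2]
def down(deg):  # tool y (closing line) at angle deg from world +y ; tool x = -x world at 0
    a=np.radians(deg); y=np.array([-np.sin(a),np.cos(a),0]); z=np.array([0,0,-1.]); return np.c_[np.cross(y,z),y,z]
E
python3 - <<'E'
from h import *
E=ext("top")
for n,uv,z in [("holder",(224,226),18),("slim1",(264,225),65),("large1",(308,222),70),("slim2",(360,227),65),("large2",(436,230),70),("trayL",(245,168),4),("trayH",(318,145),4),("trayS",(394,163),4),("meter",(145,197),30),("reel",(477,183),22)]:
    print(n,ray(E,uv,z)[0].round())
print(down(0))
for z in (330,300):
  for x in (430,480):
    print(z,x,ctrl.inverse_kinematics([x,10,z],down(0)),ctrl.inverse_kinematics([x,10,z],down(180)))
E
```

```text
holder [407. 247.  18.]
slim1 [411. 136.  65.]
large1 [420.  25.  70.]
slim2 [ 410. -107.   65.]
large2 [ 405. -297.   70.]
trayL [564. 199.   4.]
trayH [629.   3.   4.]
trayS [ 583. -202.    4.]
meter [479. 455.  30.]
reel [ 531. -418.   22.]
[[-1. -0.  0.]
 [ 0.  1.  0.]
 [-0.  0. -1.]]
330 430 [-8.89931442e+00  5.55626114e+00  8.93263400e+01 -2.54444375e-14
  8.51173989e+01 -9.88993144e+01] [-8.89931442e+00  5.55626114e+00  8.93263400e+01 -2.54444375e-14
  8.51173989e+01  8.11006856e+01]
330 480 [-7.96303650e+00  1.11941686e+01  8.25803881e+01 -2.54444375e-14
  8.62254433e+01 -9.79630365e+01] [-7.96303650e+00  1.11941686e+01  8.25803881e+01 -2.54444375e-14
  8.62254433e+01  8.20369635e+01]
300 430 [-8.89931442e+00  6.39337946e+00  9.30061047e+01 -2.54444375e-14
  8.06005159e+01 -9.88993144e+01] [-8.89931442e+00  6.39337946e+00  9.30061047e+01 -2.54444375e-14
  8.06005159e+01  8.11006856e+01]
300 480 [-7.96303650e+00  1.19560030e+01  8.62240421e+01 -2.54444375e-14
  8.18199550e+01 -9.79630365e+01] [-7.96303650e+00  1.19560030e+01  8.62240421e+01 -2.54444375e-14
  8.18199550e+01  8.20369635e+01]
```

```bash
python3 - <<'E'
from h import *
ctrl.goto([445,-20,300],down(0)); 
st=ctrl.read_state(); im=cams.read_camera("wrist"); np.savez("w1.npz",im=im,p=st["eef_pos"],R=st["orientation"]); print(st["time"],st["eef_pos"])
cv2.imwrite("pics/w1.png",im[:,:,::-1])
E
```

```text
2.15 [445.01623012 -19.42338515 299.90226379]
```

View pics/w1.png

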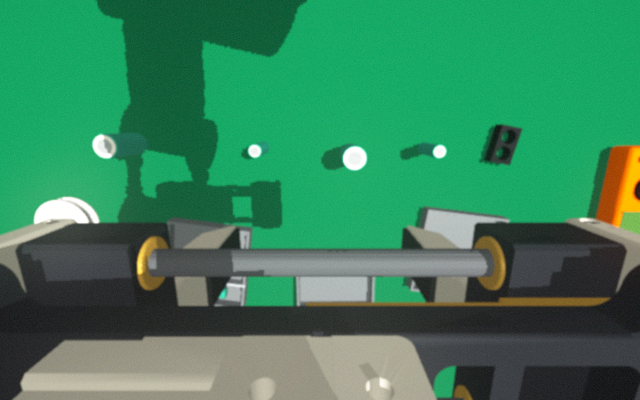

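The wrist view shows the discs at (104,147), (255,151), (354,158) and (439,152), and the holder at (502,145). The gripper hides the trays, so I'll turn half round to see them.

```bash
python3 - <<'E'
from h import *
d=np.load("w1.npz"); im=d["im"]; E=ext("wrist",{"eef_pos":d["p"],"orientation":d["R"]})
w=(im.min(2)>150).astype(np.uint8); w[190:]=0
n,l,s,c=cv2.connectedComponentsWithStats(w)
for i in range(1,n):
    if s[i,4]>30: 
        z=70 if s[i,4]>250 else 65
        k,_=cv2.findContours((l==i).astype(np.uint8),0,1); (u,r)=cv2.minEnclosingCircle(k[0])
        p=ray(E,[u,(u[0]+r,u[1])],z); print("disc",u,s[i],p[0].round(1),"diam",2*np.linalg.norm(p[1]-p[0]))
b=(im.max(2)<60).astype(np.uint8); b[190:]=0
k,_=cv2.findContours(cv2.morphologyEx(b,cv2.MORPH_CLOSE,np.ones((5,5))),0,1)
for q in k:
    if cv2.contourArea(q)>200 and q[:,0,0].min()>460:
        P=ray(E,q[:,0],18)[:,:2].astype(np.float32); print("dark",cv2.boundingRect(q),cv2.minAreaRect(P),)
ctrl.goto([470,0,300],down(180))
st=ctrl.read_state(); im=cams.read_camera("wrist"); np.savez("w2.npz",im=im,p=st["eef_pos"],R=st["orientation"]); print(st["time"],st["eef_pos"])
cv2.imwrite("pics/w2.png",im[:,:,::-1])
E
```

```text
disc (103.0, 146.5) [ 92 135  24  23 378] [ 406.1 -300.6   70. ] diam 32.5412043284135
disc (254.07142639160156, 150.60714721679688) [248 145  13  13 123] [ 411.6 -107.2   65. ] diam 16.757325657421234
disc (439.0, 151.0) [433 145  13  13 128] [412.  135.2  65. ] diam 16.79235100449157
disc (354.5, 158.0) [343 147  24  23 443] [420.7  24.1  70. ] diam 31.053366350376226
dark (485, 126, 35, 37) ((406.5440979003906, 244.27642822265625), (36.55583572387695, 50.46699523925781), 78.67170715332031)
4.8917 [4.69978379e+02 1.34848075e-02 3.00001045e+02]
```

View pics/w2.png

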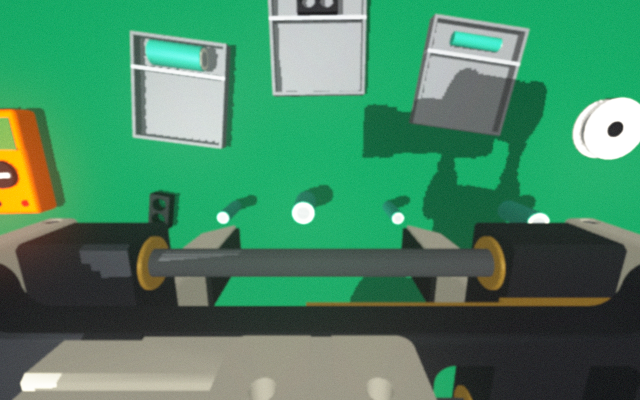

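The view shows three trays, with pixel corners at left (131,31), (228,43), (221,148), (132,137); middle, near edge only, (274,95)–(366,94); right (432,15), (528,30), (498,135), (413,126). The samples confirm thick on the left, holder in the middle and slim on the right.

```bash
python3 - <<'E'
from h import *
d=np.load("w2.npz"); im=d["im"]; E=ext("wrist",{"eef_pos":d["p"],"orientation":d["R"]})
hsv=cv2.cvtColor(im,cv2.COLOR_RGB2HSV)
m=((hsv[...,1]<60)&(hsv[...,2]>70)).astype(np.uint8); m[160:]=0
m=cv2.morphologyEx(m,cv2.MORPH_CLOSE,np.ones((9,9)))
k,_=cv2.findContours(m,0,1)
for q in k:
    if cv2.contourArea(q)>3000:
        P=ray(E,q[:,0],20)[:,:2].astype(np.float32); print(cv2.boundingRect(q),cv2.minAreaRect(P))
for n,c in dict(L=[(131,31),(228,43),(221,148),(132,137)],H=[(269,0),(366,0),(366,94),(274,95)],S=[(432,15),(528,30),(498,135),(413,126)]).items():
    P=ray(E,c,20)[:,:2]; e=P[3]-P[2]; L=np.linalg.norm(e); y=e/L; x=np.array([y[1],-y[0]]); mid=(P[2]+P[3])/2
    print(n,P.round(),L,"yaw",np.degrees(np.arctan2(x[1],x[0])),"depth",np.linalg.norm(P[0]-P[3]),"bay",(mid+49*x).round(1))
E
```

```text
(573, 98, 67, 61) ((529.405029296875, -410.057861328125), (89.39813232421875, 92.58502960205078), 14.6647367477417)
(130, 31, 100, 117) ((580.978515625, 196.7917938232422), (132.96966552734375, 139.7778778076172), 82.77204895019531)
(410, 14, 119, 121) ((600.4212036132812, -202.21505737304688), (132.5518341064453, 140.25413513183594), 82.11233520507812)
(268, 0, 99, 96) ((636.2080688476562, 3.5789337158203125), (117.60850524902344, 128.40365600585938), 0.6905786395072937)
L [[658. 252.]
 [643. 124.]
 [504. 145.]
 [520. 272.]] 128.28764765215783 yaw -7.0168119599626415 depth 139.57717931150677 bay [560.5 202.6]
H [[694.  67.]
 [694. -59.]
 [579. -64.]
 [577.  65.]] 128.56789573367527 yaw 0.5998791299186012 depth 117.08046335955868 bay [626.8   1.1]
S [[ 677. -147.]
 [ 659. -276.]
 [ 523. -256.]
 [ 535. -133.]] 124.24161310480635 yaw -5.808601475256472 depth 142.41732774511613 bay [ 577.6 -199.4]
```

```bash
cat >> h.py <<'E'
TR=dict(L=(560.6,201.,-7.1),H=(627.,1.,.6),S=(579.,-199.4,-7.5))
def tpt(t,x,y):
    cx,cy,a=TR[t]; a=np.radians(a); return np.array([cx+x*np.cos(a)-y*np.sin(a), cy+x*np.sin(a)+y*np.cos(a)])
def ori(xy,z,a):
    c=[(abs(q[5]),down(b)) for b in (a,a+180) if (q:=ctrl.inverse_kinematics([*xy,z],down(b))) is not None]
    return min(c,key=lambda t:t[0])[1]
def move(src,a_src,dst,a_dst,gap,zg,effort,hi=150):
    o=ori(src,hi,a_src); command_gripper(gap)
    ctrl.goto([*src,hi],o); ctrl.move_linear([*src,zg],rate=130)
    command_gripper(0,effort); ctrl.hold(.1); s=ctrl.read_state(); w=s["finger_gap"]; print("grip",round(w,1),s["gripper_force"])
    if w<gap-60 or w<10: return False
    ctrl.move_linear([*src,hi],rate=200)
    o=ori(dst,hi,a_dst); ctrl.goto([*dst,hi],o)
    ctrl.move_linear([*dst,zg+9],rate=150)
    c=ctrl.move_linear([*dst,zg+2],rate=30,contact_N=6); s=ctrl.read_state()
    print("contact",c,s["eef_pos"].round(1),"gap",round(s["finger_gap"],1))
    command_gripper(min(w+18,60)); ctrl.move_linear([*dst,hi],rate=200)
    print("t",ctrl.read_state()["time"]); return True
E
python3 - <<'E'
from h import *
move((420.7,24.5),90,tpt("L",-2,-26),90+TR["L"][2],60,26,20)
cv2.imwrite("pics/s1.png",cams.read_camera("side")[80:330,150:500,::-1])
E
```

```text
grip 31.6 19.999630451202393
contact True [556.5 175.6  29.7] gap 31.4
t 12.8833
```

View pics/s1.png

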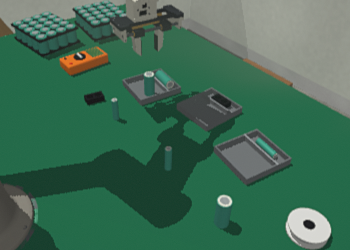

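The crop shows the thick cell standing in the bay of the left tray, at crop (149,82). I'll continue with the other three cells.

```bash
python3 - <<'E'
from h import *
a=90+TR["L"][2]; b=90+TR["S"][2]
move((405.7,-299.5),90,tpt("L",-2,24),a,60,26,20) and \
move((411.5,-107.2),90,tpt("S",-2,-24),b,50,25,12) and \
move((411.5,135.5),90,tpt("S",-2,24),b,50,25,12)
# holder close-up
o=ori((330,215),200,0); print(o)
p=(470,255) ; ctrl.goto([*p,170],down(0))
st=ctrl.read_state(); im=cams.read_camera("wrist"); np.savez("w3.npz",im=im,p=st["eef_pos"],R=st["orientation"])
cv2.imwrite("pics/w3.png",im[:,:,::-1])
cv2.imwrite("pics/s2.png",cams.read_camera("side")[80:330,150:500,::-1])
print(st["time"])
E
```

```text
grip 31.4 19.99947488307953
contact True [562.7 225.4  29.7] gap 31.8
t 22.1917
grip 17.8 12.000162899494171
contact True [ 574.8 -223.4   28.3] gap 17.6
t 29.7167
grip 17.9 12.00013518333435
contact True [ 581.2 -175.8   28.2] gap 17.6
t 38.1167
[[-1. -0.  0.]
 [ 0.  1.  0.]
 [-0.  0. -1.]]
39.75
```

View pics/w3.png

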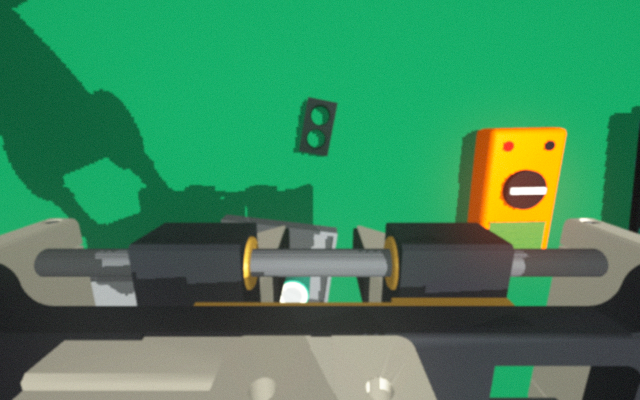

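View pics/s2.png

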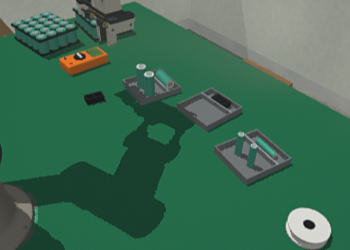

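All four cells stand in their trays. The holder's top corners are at about (310,98), (336,102), (326,156) and (302,152).

```bash
python3 - <<'E'
from h import *
d=np.load("w3.npz"); im=d["im"]; E=ext("wrist",{"eef_pos":d["p"],"orientation":d["R"]})
b=(im.max(2)<75).astype(np.uint8); b[180:]=0; b[:,:280]=0; b[:,360:]=0
b=cv2.morphologyEx(b,cv2.MORPH_CLOSE,np.ones((5,5)))
k,_=cv2.findContours(b,0,1); q=max(k,key=cv2.contourArea)
P=ray(E,q[:,0],18)[:,:2].astype(np.float32); r=cv2.minAreaRect(P); print(r)
bx=cv2.boxPoints(r); e=[bx[1]-bx[0],bx[2]-bx[1]]; l=max(e,key=np.linalg.norm)
yaw=np.degrees(np.arctan2(l[1],l[0])); yaw=(yaw+90)%180-90; c=r[0]; print(c,yaw)
s=sorted(r[1]); assert 27<s[0]<37 and 50<s[1]<59 and abs(c[0]-407)<10 and abs(c[1]-245)<10
move(c,yaw,tpt("H",-4,0),TR["H"][2],62,3,12)
q=ctrl.read_state(); ctrl.goto([480,0,300],ori((480,0),300,180) if 0 else down(180))
cv2.imwrite("pics/w4.png",cams.read_camera("wrist")[:,:,::-1]); st=ctrl.read_state(); print(st["time"])
cv2.imwrite("pics/s3.png",cams.read_camera("side")[80:330,150:500,::-1])
E
```

```text
((407.0755615234375, 250.1603546142578), (27.683414459228516, 52.133460998535156), 79.12142181396484)
(407.0755615234375, 250.1603546142578) -10.878571
grip 30.0 12.000072933733463
contact True [624.1   0.9   6.2] gap 29.9
t 48.6
49.4917
```

View pics/w4.png

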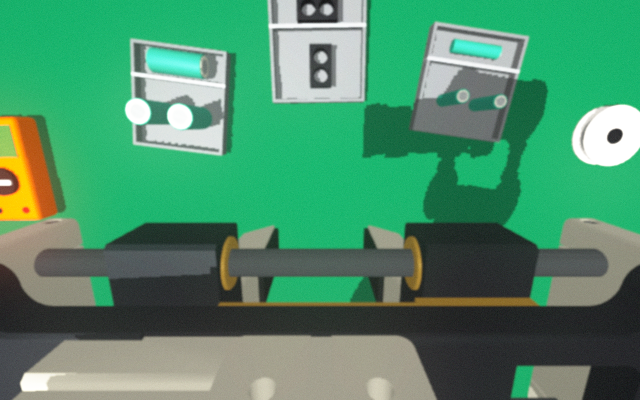

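View pics/s3.png

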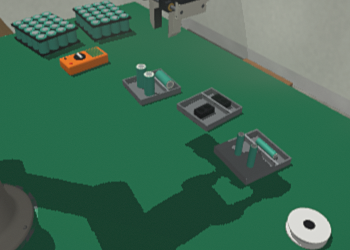

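The wrist view shows thick-cell discs at (138,111) and (180,116), slim-cell discs at (462,96) and (501,101), and the holder flat at (320,66). I'll check the discs against the bays and the upright heights, then hand in.

```bash
python3 - <<'E'
from h import *
E=ext("wrist",ctrl.read_state()); ok=True
for t,uv,z,lx,ly in [("L",(138,111),74,34,49),("L",(180,116),74,34,49),("S",(462,96),69,41,56),("S",(501,101),69,41,56),("H",(320,66),22,40,55)]:
    p=ray(E,uv,z)[0,:2]-TR[t][:2]; a=np.radians(TR[t][2]); q=np.array([[np.cos(a),np.sin(a)],[-np.sin(a),np.cos(a)]])@p
    print(t,q.round(1)); ok&=abs(q[0])<lx-8 and abs(q[1])<ly-8
print(ok)
if ok: print(ctrl.sign_off())
E
```

```text
L [-0.7 24.3]
L [ -0.3 -27.2]
S [-1.5 24.5]
S [ -0.9 -24.9]
H [-3.5 -0.4]
True
the job is handed in; nothing more can be done
None
```

The job is handed in at about 50 s: all four cells stand upright and the holder lies flat in their matching trays, at least 20 mm inside the limits by the last wrist view, and the meter and reel were left untouched.

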